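# Sort the carrom men after the game

### The job

The game is over, so sort the pieces on the carrom board: put both cream-white coins in the round wooden coin holder, both black coins in the white bowl and the green striker in the open steel canister. Leave the red queen lying where it is and keep the three containers upright.

Things in the scene. Friction and masses are not known exactly. Their poses are not given: they have to be found in the camera images.
- pale_a: Cream-white carrom coin, a flat disc 32 mm across and 9 mm thick, lying flat on the board; origin at the centre of its underside, z up. The board's playing surface is level, 20 mm above the work surface (z = 0.020). Loose, 10 to 17 g, as all the coins.
- pale_b: The second cream-white carrom coin, a flat disc 32 mm across and 9 mm thick, lying flat on the board; origin at the centre of its underside, z up.
- black_a: Black carrom coin, a flat disc 32 mm across and 9 mm thick, lying flat on the board; origin at the centre of its underside, z up.
- black_b: The second black carrom coin, a flat disc 32 mm across and 9 mm thick, lying flat on the board; origin at the centre of its underside, z up.
- queen: The single red carrom coin, a flat disc 32 mm across and 9 mm thick, lying flat on the board; origin at the centre of its underside, z up. It is not to be moved.
- striker: Green striker, a flat disc 41 mm across and 10 mm thick with a white ring, lying flat on the board; origin at the centre of its underside, z up. Loose, 14 to 23 g.
- holder: Round coin holder of dark wood, a shallow open dish 128 mm across and 22 mm high standing loose on the board (350 g); inside, a flat floor 6 mm above its underside and 112 mm across, wall 6 mm thick. Origin at the centre of its underside, z up.
- bowl: White melamine bowl, open on top, standing loose on the board (250 g): 138 mm across the rim, 38 mm high, wall 4 mm, flaring from a flat inner floor 5 mm above its underside and about 96 mm across. Origin at the centre of its underside, z up.
- canister: Stainless steel canister without its lid, an open upright can 114 mm across and 55 mm high standing loose on the board (350 g); wall 3 mm, flat inner floor 4 mm above its underside and 108 mm across. Origin at the centre of its underside, z up. Its flat steel lid with a black knob lies apart, farther back on the board, and is not needed, nor is the upright clear dispenser (139 mm high) near it.
Mind the look-alikes: they are no part of the job. Leave any purple or yellow look-alike of the black_a alone.

How it is judged (in metres and radians):
At the end, for the whole second after the job is handed in: Both cream coins rest in the holder (within 50 mm of its axis, under 21 mm above its base), both black coins in the bowl (55 mm, 35 mm), the striker in the canister (50 mm, 40 mm); all slower than 0.02 m/s, containers upright within 0.15 rad, queen within 20 mm of its start (horizontal distance between each of pale_a, pale_b and holder below 0.05 m and z of pale_a in the frame of holder between 0 and 0.021 m and z of pale_b in the frame of holder between 0 and 0.021 m and horizontal distance between each of black_a, black_b and bowl below 0.055 m and z of black_a in the frame of bowl between 0 and 0.035 m and z of black_b in the frame of bowl between 0 and 0.035 m and horizontal distance between striker and canister below 0.05 m and z of striker in the frame of canister between 0 and 0.04 m and angle between each of holder, bowl, canister's own z axis and vertical below 0.15 rad and linear speed of each of pale_a, pale_b, black_a, black_b, striker below 0.02 m/s and distance of queen from where it was at the start of the episode below 0.02 m); the robot touches nothing.
It fails at once if the red queen is moved from its place (more than 20 mm) (distance of queen from where it was at the start of the episode above 0.02 m).
It fails at once if the holder is tipped (more than 0.5 rad) (angle between holder's own z axis and vertical above 0.5 rad).
It fails at once if the bowl is tipped (more than 0.5 rad) (angle between bowl's own z axis and vertical above 0.5 rad).
It fails at once if the canister is tipped (more than 0.5 rad) (angle between canister's own z axis and vertical above 0.5 rad).
It also fails if it takes over 120 s, if anything falls off the work surface, if the arm or the gripper's body presses on something with over 40 N, if the wrist force passes 120 N, or if a joint passes its speed limit or range.

### The arm

A 7-joint arm with a two-finger parallel gripper is mounted at the origin on the work surface. World frame = base frame: x ahead of the robot, y to its left, z up, the work surface at z = 0. Lengths are in mm, angles in rad, forces in N, time in s.
With the tool pointing down it reaches from about 350 to 775 mm from the base axis. Payload 3.1 kg.
Tool frame: the origin (TCP) lies at the very end of the fingers, on their centre line; the grasp point (between the pads) lies 19 mm behind it; z points along the fingers, y is the line along which they close (so a half turn about z gives the same grasp; the last joint's range is limited). The gripper opens to 85 mm and grips with 20 to 120 N. Pads are 22 mm wide; open, the fingers measure 114 mm over their backs; the gripper's body (76 mm by 85 mm) begins 54 mm behind the grasp point. The pads swing forward as they close: fully open they stand 13 mm farther back than shut.
Start: joints at [1.107, 0.311, 0.014, 1.512, -0.004, 1.319, -0.027], TCP at [225.205, -501.798, 198.404] pointing down, gripper open.
Joint ranges: [-2.7, 2.7], [-0.3, 1.91], [-1.27, 1.3], [0.12, 2.57], [-1.44, 4.58], [0.2, 2.03], [-3.05, 3.05]. Speed limits (rad/s): [2.79, 2.79, 3.14, 3.14, 3.14, 3.14, 3.14].

### API

Orientations are given as a unit quaternion [w, x, y, z].
In Python, from workcell import monitor, imaging, r gives the robot as it stands.
- The arm moves only by the tool apply_moves, never from a script. Its argument "deltas" is a list of rows, each a list of 3 entries, a list of its own where there are three numbers: the shift along the world's x, y, z in mm, then the turn about the world's z in rad, then the finger opening in mm, from 0 to 85.4. A call has 1 to 12 rows; each row shifts and turns the commanded pose from where the row before left it; what a row does not reach is not made up. A row lasts 1/8 s, in which the tool goes at most 62.5 mm and 10.7 degrees, less where a joint would pass 70% of its speed; a pose out of reach is approached as far as the arm can. A call with a gripper value outside its range is refused whole. The fingers move at their own pace and stop on an object; "newtons" is the grip in N (left out, the last holds). Time passes only in rows, so rows that do not move let the fingers close. It gives the time, the measured TCP pose, the force, the opening and the grip force at its end, in the units of the state.
- monitor.read_state(): the state, without advancing time (a new reading comes with each control period).
- imaging.grab_frame(name): name is "side" or "top"; returns a dict with "frame" (400x640x3 uint8, red, green, blue), "range_z" (400x640 float32, mm along the optical axis (not along the pixel's ray), 0 where there is no reading), "camera_matrix" (3x3 intrinsics, pixels), "camera_from_world" (4x4, takes a point from world to camera coordinates). Camera axes: x right, y up, looking along -z (the intrinsics and any distortion apply to the point x, -y, -z); pixel columns grow to the right and rows downward; lengths in mm; the calibration is good to about 2 mm. A picture is of the moment at which its call begins.
- r.sign_off(): hands the job in; it is judged then, once.
The state is a dict: "time": time; "joints": joint angles; "joint_velocities": joint speeds; "effort": joint torques, N m; "ee_pos": TCP position; "tool_rot": TCP orientation; "contact_force": force on the tool from outside, world axes, zero at the start; "ft_torque": the same for the moment, N m; "grip_width": finger opening in mm; "grasp_force": force on a finger pad.
Only numpy, scipy, OpenCV 4.12 (cv2) and the standard library are available. Lean on these libraries where they do the work, as an engineer would, in place of code of your own. Each camera call takes 0.05 s, during which the arm holds its last target. There are 200 camera calls.

## Working session

There is one attempt and no reset: what is moved stays moved. The work goes in short steps, Python scripts to look and compute and a tool call to move; the robot and the scene stay as the last step left them, time stands still between calls to the robot, and variables do not carry over. Pictures are saved under pics/ and viewed, at most 14 in all, crops included, and the job is handed in when it is done.

Besides the shell and the picture viewer there is one more tool, called in YAML: its name, and indented under it one key for each argument. apply_moves: Moves the arm, as the interface text tells. Its arguments: {"type":"object","properties":{"deltas":{"type":"array","items":{"type":"array"}},"newtons":{"type":"number"}},"required":["deltas"]}

```bash
mkdir -p pics; cat > h.py <<'E'
import numpy as np, cv2
from workcell import monitor, imaging, r
def grab(n):
    d=imaging.grab_frame(n); return d
def ray(d,u,v):
    K=np.array(d["camera_matrix"]);T=np.array(d["camera_from_world"])
    p=np.linalg.inv(K)@[u,v,1]; p=np.array([p[0],-p[1],-p[2]])
    R=T[:3,:3]; return -R.T@T[:3,3], R.T@p
def onplane(d,u,v,z):
    c,q=ray(d,u,v); return c+q*(z-c[2])/q[2]
def depthpt(d,u,v):
    c,q=ray(d,u,v); return c+q*float(d["range_z"][int(v),int(u)])
def save(d,n): cv2.imwrite("pics/"+n+".png",d["frame"][:,:,::-1])
E
python3 - <<'E'
from h import *
for n in("top","side"):
    d=grab(n); save(d,n+"0"); np.savez(n+"0.npz",**d); print(d["camera_matrix"],ray(d,320,200))
s=monitor.read_state(); print({k:s[k] for k in("time","ee_pos","tool_rot","grip_width")})
E
```

```text
[[502.20471738   0.         315.81125198]
 [  0.         502.20471738 194.03385736]
 [  0.           0.           1.        ]] (array([ 321.55070174, -130.37940561, 1330.31440023]), array([ 0.14441005, -0.01647967, -0.98948717]))
[[409.80556619   0.         323.31418233]
 [  0.         409.80556619 200.53554376]
 [  0.           0.           1.        ]] (array([ 406.79824867, -858.96621653,  809.64543268]), array([ 0.06651992,  0.69043761, -0.72037359]))
{'time': 0.1, 'ee_pos': array([ 224.8851692 , -501.16356081,  197.43753024]), 'tool_rot': array([-9.93152813e-04,  9.77839589e-01,  2.09353004e-01, -2.66349924e-04]), 'grip_width': 85.45571216025047}
```

View pics/top0.png

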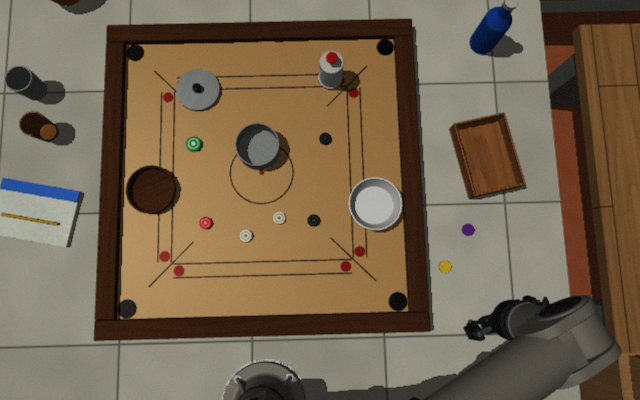

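View pics/side0.png

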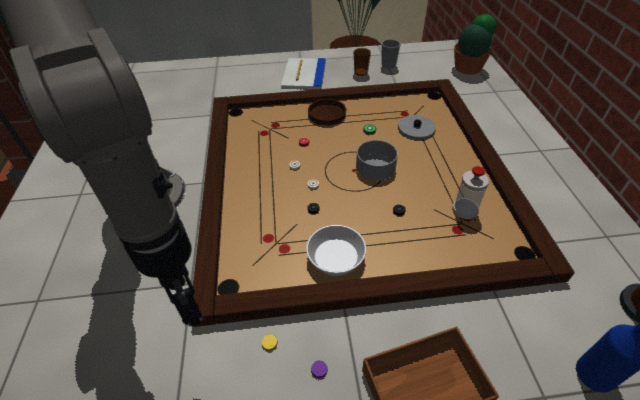

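Top view: the cream coins are at (246,236) and (279,218), the black coins at (313,220) and (325,139), the queen at (206,223) and the striker at (193,144). The holder is at (152,190), the bowl at (375,204) and the canister at (258,146).

Candidates for black: (313,220) and (325,139) are true black discs on the board. Purple (468,230) and yellow (445,267) lie off the board and are look-alikes. The corner pockets and the lid knob (198,88) are not coins. Next I'll measure from both views and confirm with one crop.

```bash
cat > m.py <<'E'
from h import *
T=dict(np.load("top0.npz"));S=dict(np.load("side0.npz"))
G=dict(pale_a=((246,236),(295,165)),pale_b=((279,218),(313,184)),black_a=((313,220),(313,208)),black_b=((325,139),(399,210)),queen=((206,223),(304,142)),striker=((193,144),(370,128)))
def cen(d,u,v,k):
    w=11 if d is T else 10
    im=d["frame"][v-w:v+w+1,u-w:u+w+1].astype(int)
    hsv=cv2.cvtColor(im.astype(np.uint8),cv2.COLOR_RGB2HSV).astype(int); H,Sa,V=hsv[...,0],hsv[...,1],hsv[...,2]
    if k=="p": m=(Sa<85)&(V>100)
    elif k=="b": m=V<75
    elif k=="q": m=((H<7)|(H>170))&(Sa>120)
    else: m=(H>40)&(H<90)&(Sa>80)
    m=m.astype(np.uint8)
    c=max(cv2.findContours(m,cv2.RETR_EXTERNAL,cv2.CHAIN_APPROX_NONE)[0],key=cv2.contourArea)
    (x,y),ax,_=cv2.fitEllipse(c) ; return u-w+x,v-w+y,ax
for n,(a,b) in G.items():
    ua=cen(T,*a,n[0]);ub=cen(S,*b,n[0])
    c1,q1=ray(T,*ua[:2]);c2,q2=ray(S,*ub[:2])
    M=np.stack([q1,-q2,np.cross(q1,q2)],1);s=np.linalg.solve(M,c2-c1)
    p=c1+s[0]*q1+.5*s[2]*M[:,2]
    print(n,np.round(ua[:2],1),np.round(ua[2],1),np.round(ub[:2],1),np.round(ub[2],1),"tri",p.round(1),"top29",onplane(T,*ua[:2],29).round(1),"side27",onplane(S,*ub[:2],27).round(1),"zdepth",depthpt(T,*ua[:2])[2].round(1))
# containers: depth-based points within window
v,u=np.mgrid[0:400,0:640]
K=T["camera_matrix"];A=T["camera_from_world"]
def cloud(d):
    K=d["camera_matrix"];A=d["camera_from_world"];z=d["range_z"]
    P=np.stack([(u-K[0,2])/K[0,0]*z,-(v-K[1,2])/K[1,1]*z,-z],-1)
    return (P-A[:3,3])@A[:3,:3]
C=cloud(T);print("board z",np.median(C[245:255,200:330,2]))
for n,(a,b),w,lo in (("holder",(152,190),34,33),("bowl",(375,204),34,48),("canister",(258,146),34,64)):
    for nm,d,px in(("top",T,a),("side",S,{"holder":(327,112),"bowl":(336,250),"canister":(377,160)}[n])):
        X=cloud(d)[px[1]-w:px[1]+w,px[0]-w:px[0]+w].reshape(-1,3)
        X=X[(X[:,2]>lo)&(X[:,2]<lo+30)]
        if len(X)<6: print(n,nm,len(X));continue
        (x,y),rr=cv2.minEnclosingCircle(X[:,:2].astype(np.float32));print(n,nm,len(X),round(x,1),round(y,1),round(rr,1),"z",np.percentile(X[:,2],[50,95]).round(1))
t=T["frame"][100:260,120:420];t=cv2.resize(t,None,fx=2.6,fy=2.6,interpolation=2);cv2.imwrite("pics/crop.png",t[:,:,::-1])
E
python3 m.py
```

```text
pale_a [245.5 235.4] [11.5 11.8] [294.2 164. ] [ 6.5 11.3] tri [422.8  43.2  29. ] top29 [423.7  43.3  29. ] side27 [422.   45.4  27. ] zdepth 25.0
pale_b [278.7 217.5] [11.4 11.8] [312.7 183.1] [ 7.9 11.6] tri [467.4 -43.3  28.4] top29 [468.1 -43.3  29. ] side27 [466.8 -41.9  27. ] zdepth 29.6
black_a [313.6 220.1] [10.5 12.1] [313.  208.3] [10.5 10.9] tri [ 458.6 -134.1   24.8] top29 [ 459.1 -134.    29. ] side27 [ 457.6 -136.2   27. ] zdepth 32.2
black_b [325.2 138.4] [10.7 11.9] [398.7 210.2] [11.1 11.5] tri [ 677.6 -170.5   24.5] top29 [ 677.3 -170.4   29. ] side27 [ 675.9 -172.8   27. ] zdepth 27.1
queen [205.4 222.5] [11.3 11.8] [303.5 141.5] [7.5 9.5] tri [459.1 147.7  25.9] top29 [459.8 147.1  29. ] side27 [458.1 146.1  27. ] zdepth 29.0
striker [193.4 143.4] [13.8 15.2] [369.2 128.8] [ 9.  12.2] tri [671.6 181.4  27.1] top29 [672.2 180.9  29. ] side27 [670.5 181.1  27. ] zdepth 28.8
board z 20.687458757386594Traceback (most recent call last):
  File "m.py", line 31, in <module>
    X=cloud(d)[px[1]-w:px[1]+w,px[0]-w:px[0]+w].reshape(-1,3)
               ~~^^^
TypeError: 'int' object is not subscriptable
```

```bash
sed -i 's/for n,(a,b),w,lo in/for n,a,w,lo in/' m.py; python3 m.py | tail -7
```

```text
board z 20.687458757386594
holder top 569 552.5 325.8 100.0 z [40.7 46. ]
holder side 929 566.3 290.8 173.3 z [40.8 44.3]
bowl top 467 494.5 -291.5 68.4 z [56.5 61.5]
bowl side 578 495.5 -293.0 69.5 z [56.5 60.4]
canister top 255 653.3 7.9 57.7 z [73.8 78.6]
canister side 340 653.6 5.2 60.1 z [71.9 77.5]
```

View pics/crop.png

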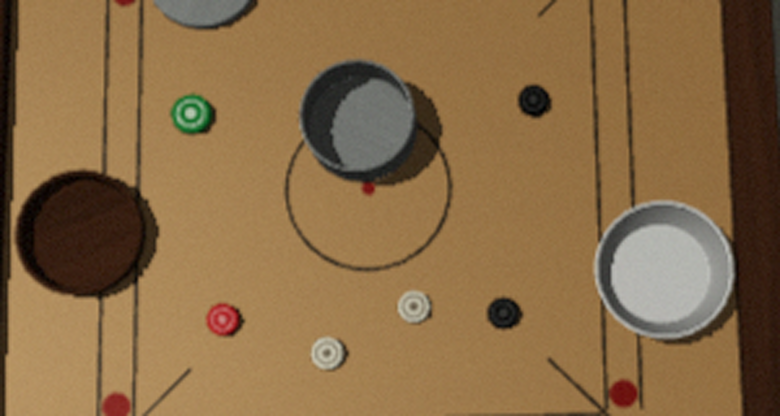

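The crop confirms it: the black coins are the two true-black discs on the board, at crop (504,313) and (534,100). Creams are at (328,353) and (414,306), the striker is at (192,114), and the queen at (223,319) stays where it is. The holder rim is centred at crop (82,233), which is top pixel (151.5,189.6). First target is black_a.

apply_moves:
  deltas:
    - [[26,41,-5],0,50]
    - [[26,41,-5],0,50]
    - [[26,41,-5],0,50]
    - [[26,41,-5],0,50]
    - [[26,41,-5],0,50]
    - [[26,41,-5],0,50]
    - [[26,41,-5],0,50]
    - [[26,40,-5],0,50]
    - [[26,40,-7],0,50]
    - [[0,0,0],0,50]
    - [[0,0,0],0,50]
  newtons: 25

```text
time: 1.48
ee_pos: [458.5, -135.4, 151.0]
tool_rot: [0.0, 0.978, 0.209, -0.001]
contact_force: [-0.4, -1.0, 0.4]
grip_width: 50.3
grasp_force: 0.0
```

```bash
python3 - <<'E'
from h import *
T=dict(np.load("top0.npz"));print(onplane(T,151.5,189.6,42))
E
```

```text
[547.78758289 284.93064927  42.        ]
```

apply_moves:
  deltas:
    - [[0.3,1,-40],0,50]
    - [[0,0,-40],0,50]
    - [[0,0,-30],0,50]
    - [[0,0,-14],0,50]
    - [[0,0,-6],0,50]
    - [[0,0,0],0,50]
    - [[0,0,0],0,20]
    - [[0,0,0],0,20]
    - [[0,0,0],0,20]
    - [[0,0,0],0,20]
  newtons: 25

```text
time: 2.72
ee_pos: [459.7, -133.8, 21.6]
tool_rot: [0.0, 0.978, 0.209, 0.0]
contact_force: [-0.3, 0.1, -0.1]
grip_width: 20.0
grasp_force: 0.0
```

The fingers closed on nothing, so I'll look.

```bash
python3 - <<'E'
from h import *
d=grab("side");c=d["frame"][150:250,250:400]
cv2.imwrite("pics/s1.png",cv2.resize(c,None,fx=5,fy=5,interpolation=2)[:,:,::-1])
E
```

```text
(no output)
```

View pics/s1.png

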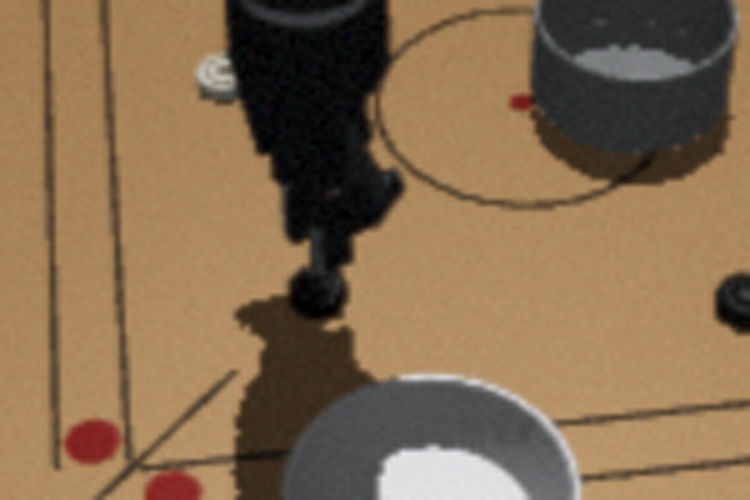

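The coin is still at the same place (side px ~(313,208)). The fingertips closed above it because of the setback of the open pads. I'll reopen and feel downward.

apply_moves:
  deltas:
    - [[0,0,10],0,42]
    - [[0,0,0],0,42]
    - [[0,0,0],0,42]
    - [[0,0,-8],0,42]
    - [[0,0,-4],0,42]
    - [[0,0,-2],0,42]
    - [[0,0,0],0,42]
  newtons: 25

```text
time: 3.65
ee_pos: [459.3, -133.7, 17.1]
tool_rot: [-0.0, 0.978, 0.209, -0.0]
contact_force: [-0.7, 0.2, -0.3]
grip_width: 41.8
grasp_force: 0.0
```

apply_moves:
  deltas:
    - [[0,0,-2],0,42]
    - [[0,0,0],0,42]

```text
time: 3.9
ee_pos: [459.5, -133.8, 15.3]
tool_rot: [-0.0, 0.978, 0.209, -0.0]
contact_force: [0.6, -0.0, 0.1]
grip_width: 41.8
grasp_force: 0.0
```

apply_moves:
  deltas:
    - [[0,0,-1],0,42]
    - [[0,0,0],0,42]

```text
time: 4.15
ee_pos: [459.5, -133.8, 14.4]
tool_rot: [0.0, 0.978, 0.209, -0.0]
contact_force: [0.3, -0.5, -0.4]
grip_width: 41.8
grasp_force: 0.0
```

apply_moves:
  deltas:
    - [[0,0,0],0,20]
    - [[0,0,0],0,20]
    - [[0,0,0],0,20]
    - [[0,0,0],0,20]
  newtons: 25

```text
time: 4.65
ee_pos: [459.5, -133.8, 14.4]
tool_rot: [0.0, 0.978, 0.209, -0.0]
contact_force: [-0.2, -0.1, 0.3]
grip_width: 20.2
grasp_force: 0.0
```

```bash
python3 - <<'E'
from h import *
d=grab("side");K=d["camera_matrix"];A=d["camera_from_world"]
def pj(p):
    q=A[:3,:3]@p+A[:3,3];q=K@[q[0],-q[1],-q[2]];return q[:2]/q[2]
for z in(14.4,20,29,40): print(z,pj(np.array([459.5,-133.8,z])).round(1))
c=d["frame"][180:225,285:345].astype(float);c=np.clip(255*(c/255)**.45,0,255).astype(np.uint8)
cv2.imwrite("pics/s2.png",cv2.resize(c,None,fx=12,fy=12,interpolation=0)[:,:,::-1])
t=grab("top")["frame"][170:270,260:380].astype(float);t=np.clip(255*(t/255)**.45,0,255).astype(np.uint8)
cv2.imwrite("pics/t2.png",cv2.resize(t,None,fx=6,fy=6,interpolation=0)[:,:,::-1])
E
```

```text
14.4 [313.8 210.8]
20 [313.8 209.4]
29 [313.6 207.1]
40 [313.5 204.2]
```

View pics/s2.png

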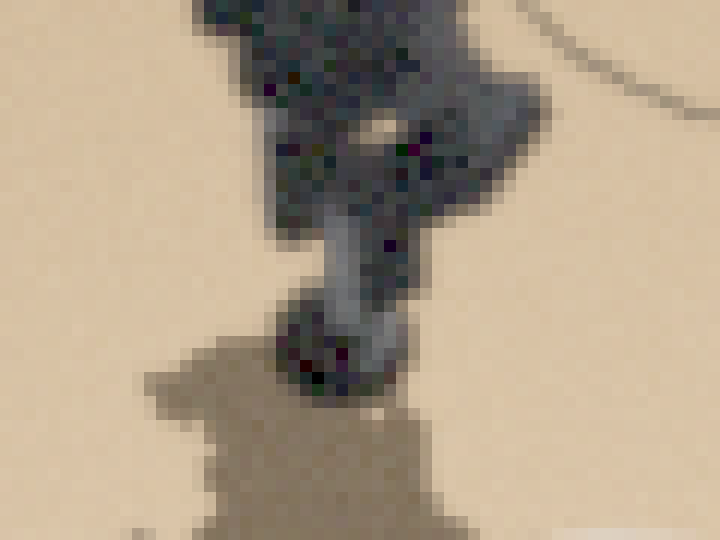

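The blob keeps the coin's original footprint (side px ~313,208). I'll use the depth readings to see where the fingertips really are.

```bash
python3 - <<'E'
from h import *
d=grab("side")
np.set_printoptions(linewidth=200)
for f in(2,1):
  print("z" if f==2 else "y")
  for v in range(194,215): print(v,[int(depthpt(d,u,v)[f]) for u in range(306,322)])
print(monitor.read_state()["joints"].round(3))
E
```

```text
z
194 [20, 72, 72, 69, 71, 69, 97, 98, 99, 99, 103, 117, 122, 126, 131, 135]
195 [18, 68, 69, 66, 65, 64, 97, 97, 97, 97, 110, 113, 117, 122, 126, 129]
196 [22, 64, 63, 64, 63, 60, 91, 94, 93, 101, 108, 110, 115, 118, 124, 120]
197 [22, 60, 62, 63, 57, 58, 83, 88, 91, 99, 103, 106, 112, 114, 117, 103]
198 [20, 54, 57, 60, 56, 54, 80, 82, 81, 82, 99, 103, 109, 109, 98, 97]
199 [20, 19, 55, 48, 52, 49, 79, 77, 75, 79, 101, 100, 103, 102, 75, 21]
200 [17, 20, 51, 51, 22, 20, 72, 72, 71, 76, 79, 95, 75, 71, 70, 19]
201 [20, 20, 21, 18, 22, 20, 68, 70, 70, 72, 72, 72, 68, 70, 68, 22]
202 [22, 20, 21, 19, 20, 21, 64, 67, 66, 68, 71, 70, 67, 67, 66, 19]
203 [21, 20, 22, 23, 22, 30, 60, 64, 61, 63, 67, 66, 60, 63, 59, 23]
204 [21, 21, 19, 33, 29, 26, 56, 60, 60, 61, 66, 59, 59, 56, 53, 17]
205 [19, 22, 28, 29, 29, 30, 51, 57, 54, 55, 59, 57, 47, 22, 17, 22]
206 [21, 20, 30, 30, 30, 30, 32, 53, 52, 49, 28, 27, 31, 28, 20, 20]
207 [21, 20, 32, 30, 31, 29, 31, 31, 31, 29, 29, 28, 29, 30, 17, 22]
208 [24, 22, 30, 32, 33, 28, 32, 33, 28, 32, 29, 28, 29, 27, 21, 19]
209 [22, 20, 31, 28, 29, 29, 30
[... 1845 characters left out ...]
, -140, -138, -138, -138, -137, -132, -131]
209 [-131, -130, -141, -138, -139, -139, -141, -141, -141, -142, -140, -140, -142, -138, -135, -134]
210 [-135, -131, -141, -143, -142, -144, -143, -144, -143, -143, -147, -147, -143, -141, -137, -138]
211 [-136, -139, -139, -142, -147, -147, -147, -149, -148, -150, -147, -145, -144, -142, -142, -144]
212 [-138, -142, -140, -143, -143, -148, -149, -151, -147, -150, -147, -146, -146, -146, -145, -144]
213 [-142, -147, -143, -143, -145, -146, -149, -150, -147, -149, -148, -146, -148, -147, -150, -150]
214 [-145, -148, -149, -149, -146, -150, -150, -149, -152, -151, -153, -152, -151, -152, -151, -152]
[ 0.478  0.38  -0.284  1.933  0.139  0.847 -1.028]
```

Depth shows both fingertips at z≈50 while the TCP reads 14, so the tips sit about 35 mm above the reported TCP. I'll check the lateral agreement too, then feel down for real contact.

```bash
python3 - <<'E'
from h import *
d=grab("side")
for u,v in((308,199),(309,198),(314,205),(316,204),(318,203)): print(u,v,depthpt(d,u,v).round(0))
T0=dict(np.load("top0.npz"));S0=dict(np.load("side0.npz"))
# initial fingertips in side view: low points of gripper near start
v,u=np.mgrid[280:330:2,160:215:2]
P=np.array([depthpt(S0,a,b) for a,b in zip(u.ravel(),v.ravel())])
m=(P[:,2]>120)&(P[:,2]<260)&(np.abs(P[:,1]+501)<90)&(np.abs(P[:,0]-225)<90);Q=P[m]
print(len(Q),Q[np.argsort(Q[:,2])[:8]].round(0))
E
```

```text
308 199 [ 446. -129.   56.]
309 198 [ 449. -127.   58.]
314 205 [ 459. -151.   55.]
316 204 [ 464. -156.   64.]
318 203 [ 470. -152.   62.]
10 [[ 251. -541.  246.]
 [ 238. -548.  250.]
 [ 255. -541.  250.]
 [ 236. -549.  251.]
 [ 253. -541.  251.]
 [ 251. -549.  255.]
 [ 246. -552.  255.]
 [ 249. -550.  257.]]
```

apply_moves:
  deltas:
    - [[0,0,0],0,44]
    - [[0,0,0],0,44]
    - [[0,0,0],0,44]
    - [[0,0,0],0,44]

```text
time: 5.35
ee_pos: [459.5, -133.8, 14.4]
tool_rot: [0.0, 0.978, 0.209, -0.0]
contact_force: [-0.2, -0.8, 0.1]
grip_width: 44.1
grasp_force: 0.0
```

apply_moves:
  deltas:
    - [[0,0,-10],0,44]
    - [[0,0,-10],0,44]
    - [[0,0,0],0,44]

```text
time: 5.72
ee_pos: [458.1, -133.4, -7.0]
tool_rot: [-0.001, 0.978, 0.209, -0.001]
contact_force: [0.4, -0.3, -0.5]
grip_width: 44.4
grasp_force: 0.0
```

apply_moves:
  deltas:
    - [[0,0,-5],0,44]
    - [[0,0,0],0,44]

```text
time: 5.98
ee_pos: [459.2, -133.7, -10.9]
tool_rot: [-0.0, 0.978, 0.209, -0.0]
contact_force: [-0.4, 0.1, -0.5]
grip_width: 43.9
grasp_force: 0.0
```

apply_moves:
  deltas:
    - [[0,0,-3],0,44]
    - [[0,0,0],0,44]

```text
time: 6.22
ee_pos: [459.4, -133.8, -13.7]
tool_rot: [-0.0, 0.978, 0.209, -0.0]
contact_force: [1.1, -0.5, -1.0]
grip_width: 44.1
grasp_force: 0.0
```

apply_moves:
  deltas:
    - [[0,0,-2],0,44]
    - [[0,0,0],0,44]

```text
time: 6.48
ee_pos: [459.8, -133.9, -14.8]
tool_rot: [0.0, 0.978, 0.209, 0.0]
contact_force: [-0.5, -0.1, 5.4]
grip_width: 44.0
grasp_force: 2.7
```

apply_moves:
  deltas:
    - [[0,0,0],0,26]
    - [[0,0,0],0,26]
    - [[0,0,0],0,26]
    - [[0,0,0],0,26]
  newtons: 25

```text
time: 6.98
ee_pos: [461.4, -133.9, -13.3]
tool_rot: [0.001, 0.978, 0.209, 0.002]
contact_force: [-1.7, 0.4, 13.4]
grip_width: 30.4
grasp_force: 28.4
```

Gripped (30.4 mm, 28 N). The board touches at TCP about −14. Now lift and carry to the bowl.

apply_moves:
  deltas:
    - [[0,0,10],0,26]
    - [[0,0,35],0,26]
    - [[0,0,40],0,26]
    - [[5,-40,0],0,26]
    - [[5,-40,0],0,26]
    - [[5,-40,0],0,26]
    - [[2,-38,0],0,26]
    - [[0,0,0],0,26]
    - [[0,0,0],0,26]

```text
time: 8.1
ee_pos: [476.3, -290.7, 69.1]
tool_rot: [-0.001, 0.978, 0.21, -0.0]
contact_force: [-0.3, 1.0, -0.3]
grip_width: 30.2
grasp_force: 24.9
```

apply_moves:
  deltas:
    - [[0,-1,-30],0,26]
    - [[0,0,-30],0,26]
    - [[0,0,-10],0,26]
    - [[0,0,0],0,26]
    - [[0,0,0],0,48]
    - [[0,0,0],0,48]
    - [[0,0,0],0,48]
    - [[0,0,40],0,48]
    - [[0,0,40],0,48]

```text
time: 9.22
ee_pos: [476.1, -292.6, 80.2]
tool_rot: [-0.0, 0.978, 0.209, -0.0]
contact_force: [-0.3, -0.4, 0.8]
grip_width: 47.9
grasp_force: 0.0
```

apply_moves:
  deltas:
    - [[40,20,0],0,44]
    - [[40,20,0],0,44]
    - [[40,20,0],0,44]
    - [[40,20,0],0,44]
    - [[40,40,0],0,44]
    - [[0,0,0],0,44]
    - [[0,0,0],0,44]

```text
time: 10.1
ee_pos: [676.3, -172.9, 79.2]
tool_rot: [0.0, 0.978, 0.21, -0.0]
contact_force: [-0.1, -0.3, -0.2]
grip_width: 43.9
grasp_force: 0.0
```

```bash
python3 - <<'E'
from h import *
d=grab("top");save(d,"t3")
print(monitor.read_state()["joints"].round(2))
E
```

```text
[ 0.36  0.71 -0.23  1.2   0.16  1.25 -1.02]
```

View pics/t3.png

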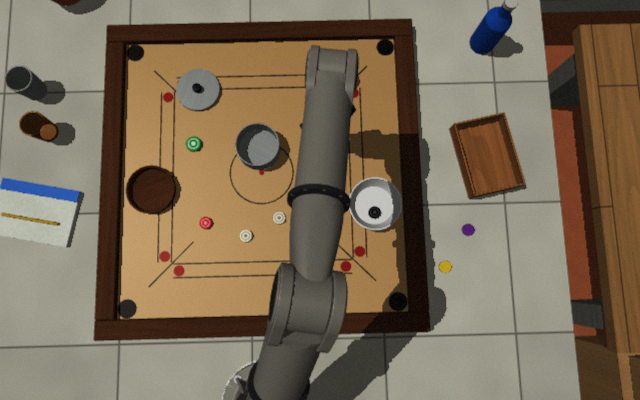

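The top view shows the first black coin in the bowl at (374,212) and everything else undisturbed. The dispenser stands about 145 mm beyond the tool. Next is black_b.

apply_moves:
  deltas:
    - [[0.5,1.5,-40],0,44]
    - [[0,0,-30],0,44]
    - [[0,0,-14],0,44]
    - [[0,0,-6],0,44]
    - [[0,0,-2],0,44]
    - [[0,0,0],0,44]
    - [[0,0,0],0,26]
    - [[0,0,0],0,26]
    - [[0,0,0],0,26]
    - [[0,0,0],0,26]

```text
time: 11.4
ee_pos: [678.1, -171.4, -11.2]
tool_rot: [0.001, 0.978, 0.209, 0.001]
contact_force: [0.3, 0.7, 5.3]
grip_width: 30.4
grasp_force: 25.1
```

apply_moves:
  deltas:
    - [[0,0,10],0,26]
    - [[0,0,35],0,26]
    - [[0,0,40],0,26]
    - [[-40,-30,0],0,26]
    - [[-40,-30,0],0,26]
    - [[-40,-30,0],0,26]
    - [[-44,-30,0],0,26]
    - [[0,0,0],0,26]
    - [[0,0,0],0,26]

```text
time: 12.52
ee_pos: [513.3, -290.7, 72.6]
tool_rot: [-0.0, 0.978, 0.209, 0.0]
contact_force: [-0.3, 0.4, 0.6]
grip_width: 30.2
grasp_force: 24.8
```

apply_moves:
  deltas:
    - [[0,0,-30],0,26]
    - [[0,0,-30],0,26]
    - [[0,0,-10],0,26]
    - [[0,0,0],0,26]

```text
time: 13.02
ee_pos: [513.7, -289.9, 2.0]
tool_rot: [-0.001, 0.978, 0.21, -0.0]
contact_force: [0.8, -0.6, 0.0]
grip_width: 30.2
grasp_force: 24.8
```

Release, rise and go to pale_b (467,−42.5).

apply_moves:
  deltas:
    - [[0,0,0],0,48]
    - [[0,0,0],0,48]
    - [[0,0,0],0,48]
    - [[0,0,40],0,48]
    - [[0,0,40],0,48]
    - [[-9,50,0],0,44]
    - [[-9,50,0],0,44]
    - [[-9,50,0],0,44]
    - [[-9,50,0],0,44]
    - [[-11,48,0],0,44]
    - [[0,0,0],0,44]
    - [[0,0,0],0,44]

```text
time: 14.52
ee_pos: [466.4, -44.1, 82.8]
tool_rot: [0.001, 0.978, 0.209, 0.0]
contact_force: [0.0, -0.5, -0.2]
grip_width: 44.3
grasp_force: 0.0
```

apply_moves:
  deltas:
    - [[1,1.5,-40],0,44]
    - [[0,0,-30],0,44]
    - [[0,0,-17],0,44]
    - [[0,0,-6],0,44]
    - [[0,0,-2],0,44]
    - [[0,0,0],0,44]
    - [[0,0,0],0,26]
    - [[0,0,0],0,26]
    - [[0,0,0],0,26]
    - [[0,0,0],0,26]

```text
time: 15.78
ee_pos: [467.9, -42.0, -11.7]
tool_rot: [0.0, 0.978, 0.209, 0.001]
contact_force: [-1.0, -0.2, 6.8]
grip_width: 30.5
grasp_force: 24.9
```

apply_moves:
  deltas:
    - [[0,0,10],0,26]
    - [[0,0,35],0,26]
    - [[0,0,40],0,26]
    - [[14,47,0],0,26]
    - [[14,47,0],0,26]
    - [[14,47,0],0,26]
    - [[14,47,0],0,26]
    - [[14,47,0],0,26]
    - [[14,47,0],0,26]
    - [[14,46,0],0,26]
    - [[0,0,0],0,26]
    - [[0,0,0],0,26]

```text
time: 17.27
ee_pos: [564.6, 285.4, 72.1]
tool_rot: [0.001, 0.978, 0.21, -0.001]
contact_force: [0.2, -1.1, -0.3]
grip_width: 30.3
grasp_force: 24.9
```

apply_moves:
  deltas:
    - [[0,0,-30],0,26]
    - [[0,0,-30],0,26]
    - [[0,0,-10],0,26]
    - [[0,0,0],0,26]

```text
time: 17.77
ee_pos: [564.9, 284.6, 2.2]
tool_rot: [0.001, 0.978, 0.209, -0.001]
contact_force: [-0.7, -0.6, -0.1]
grip_width: 30.4
grasp_force: 24.9
```

apply_moves:
  deltas:
    - [[0,0,0],0,48]
    - [[0,0,0],0,48]
    - [[0,0,0],0,48]
    - [[0,0,40],0,48]
    - [[0,0,40],0,48]
    - [[-24,-40,0],0,44]
    - [[-24,-40,0],0,44]
    - [[-24,-40,0],0,44]
    - [[-24,-40,0],0,44]
    - [[-24,-40,0],0,44]
    - [[-22,-40,0],0,44]
    - [[0,0,0],0,44]

```text
time: 19.27
ee_pos: [421.3, 42.4, 82.4]
tool_rot: [0.001, 0.978, 0.206, -0.001]
contact_force: [0.3, 0.6, -0.3]
grip_width: 43.8
grasp_force: 0.0
```

apply_moves:
  deltas:
    - [[0,0,0],0,44]

```text
time: 19.4
ee_pos: [423.8, 46.9, 83.0]
tool_rot: [-0.0, 0.978, 0.21, 0.001]
contact_force: [0.5, -0.3, 0.3]
grip_width: 44.2
grasp_force: 0.0
```

apply_moves:
  deltas:
    - [[0,0,-40],0,44]
    - [[0,0,-30],0,44]
    - [[0,0,-10],0,44]
    - [[0,0,0],0,44]
    - [[0,0,0],0,44]

```text
time: 20.02
ee_pos: [424.5, 46.9, 3.5]
tool_rot: [0.0, 0.978, 0.21, 0.001]
contact_force: [0.7, 0.1, -0.5]
grip_width: 44.0
grasp_force: 0.0
```

apply_moves:
  deltas:
    - [[-1.5,-2.5,0],0,44]
    - [[0,0,-7],0,44]
    - [[0,0,-6],0,44]
    - [[0,0,-2],0,44]
    - [[0,0,0],0,44]
    - [[0,0,0],0,26]
    - [[0,0,0],0,26]
    - [[0,0,0],0,26]
    - [[0,0,0],0,26]

```text
time: 21.15
ee_pos: [421.7, 43.8, -12.4]
tool_rot: [0.0, 0.978, 0.209, 0.0]
contact_force: [0.4, -0.0, 2.7]
grip_width: 30.3
grasp_force: 24.9
```

apply_moves:
  deltas:
    - [[0,0,10],0,26]
    - [[0,0,35],0,26]
    - [[0,0,40],0,26]
    - [[17,40,0],0,26]
    - [[17,40,0],0,26]
    - [[17,40,0],0,26]
    - [[17,40,0],0,26]
    - [[18,40,0],0,26]
    - [[18,40,0],0,26]
    - [[0,0,0],0,26]
    - [[0,0,0],0,26]

```text
time: 22.52
ee_pos: [525.3, 282.7, 72.3]
tool_rot: [0.001, 0.978, 0.209, -0.0]
contact_force: [0.6, -0.5, -0.1]
grip_width: 30.3
grasp_force: 24.9
```

apply_moves:
  deltas:
    - [[0,0,-30],0,26]
    - [[0,0,-30],0,26]
    - [[0,0,-10],0,26]
    - [[0,0,0],0,26]

```text
time: 23.02
ee_pos: [525.3, 282.3, 2.3]
tool_rot: [0.0, 0.978, 0.209, -0.001]
contact_force: [0.8, 0.0, -0.2]
grip_width: 30.3
grasp_force: 24.9
```

apply_moves:
  deltas:
    - [[0,0,0],0,48]
    - [[0,0,0],0,48]
    - [[0,0,0],0,48]
    - [[0,0,40],0,48]
    - [[0,0,40],0,48]
    - [[36,-25,0],0,54]
    - [[36,-25,0],0,54]
    - [[37,-25,0],0,54]
    - [[37,-26,0],0,54]
    - [[0,0,0],0,54]
    - [[0,0,0],0,54]

```text
time: 24.4
ee_pos: [670.8, 183.6, 82.3]
tool_rot: [-0.001, 0.978, 0.21, -0.0]
contact_force: [0.1, 1.3, 0.1]
grip_width: 54.0
grasp_force: 0.0
```

apply_moves:
  deltas:
    - [[0,0,-40],0,54]
    - [[0,0,-30],0,54]
    - [[0,0,-12],0,54]
    - [[0,0,0],0,54]
    - [[0,0,0],0,54]

```text
time: 25.02
ee_pos: [672.6, 183.8, 2.4]
tool_rot: [-0.0, 0.978, 0.21, 0.002]
contact_force: [0.2, 0.0, 0.4]
grip_width: 54.1
grasp_force: 0.0
```

apply_moves:
  deltas:
    - [[-1,-2.5,-6],0,54]
    - [[0,0,-6],0,54]
    - [[0,0,-3],0,54]
    - [[0,0,-2],0,54]
    - [[0,0,0],0,54]
    - [[0,0,0],0,34]
    - [[0,0,0],0,34]
    - [[0,0,0],0,34]
    - [[0,0,0],0,34]

```text
time: 26.15
ee_pos: [672.3, 181.2, -14.1]
tool_rot: [-0.0, 0.978, 0.209, 0.002]
contact_force: [-1.2, 0.7, 7.7]
grip_width: 39.6
grasp_force: 29.1
```

apply_moves:
  deltas:
    - [[0,0,10],0,34]
    - [[0,0,40],0,34]
    - [[0,0,45],0,34]
    - [[-4,-44,0],0,34]
    - [[-5,-44,0],0,34]
    - [[-5,-44,0],0,34]
    - [[-5,-43,0],0,34]
    - [[0,0,0],0,34]
    - [[0,0,0],0,34]
    - [[0,0,0],0,34]

```text
time: 27.4
ee_pos: [651.5, 8.0, 78.5]
tool_rot: [-0.001, 0.978, 0.211, 0.0]
contact_force: [-0.0, -0.1, 0.8]
grip_width: 39.6
grasp_force: 25.3
```

apply_moves:
  deltas:
    - [[1,-1.5,-30],0,34]
    - [[0,0,-25],0,34]
    - [[0,0,-13],0,34]
    - [[0,0,0],0,34]
    - [[0,0,0],0,34]

```text
time: 28.02
ee_pos: [653.6, 4.4, 11.6]
tool_rot: [0.0, 0.978, 0.21, 0.001]
contact_force: [0.7, 0.0, 0.8]
grip_width: 39.8
grasp_force: 25.3
```

apply_moves:
  deltas:
    - [[0,0,0],0,52]
    - [[0,0,0],0,52]
    - [[0,0,0],0,52]
    - [[0,0,40],0,52]
    - [[0,0,40],0,52]
    - [[0,0,40],0,52]
    - [[-40,-40,20],0,52]
    - [[-40,-40,0],0,52]
    - [[-40,-40,0],0,52]
    - [[-40,-40,0],0,52]
    - [[-40,-45,0],0,52]
    - [[-40,-45,0],0,52]

```text
time: 29.52
ee_pos: [411.2, -247.6, 150.8]
tool_rot: [0.001, 0.978, 0.21, 0.0]
contact_force: [-0.3, -1.4, 0.0]
grip_width: 52.0
grasp_force: 0.0
```

apply_moves:
  deltas:
    - [[-30,-45,0],0,52]
    - [[-30,-45,0],0,52]
    - [[-30,-45,0],0,52]
    - [[-30,-45,0],0,52]
    - [[-20,-45,0],0,52]
    - [[-10,-45,0],0,52]
    - [[0,0,0],0,52]
    - [[0,0,0],0,52]

```text
time: 30.52
ee_pos: [263.1, -515.4, 150.2]
tool_rot: [-0.001, 0.978, 0.21, 0.0]
contact_force: [-0.1, 1.0, 0.3]
grip_width: 51.9
grasp_force: 0.0
```

```bash
python3 - <<'E'
from h import *
d=grab("top");t=d["frame"][20:320,100:430].astype(float);t=np.clip(255*(t/255)**.6,0,255).astype(np.uint8)
cv2.imwrite("pics/t4.png",cv2.resize(t,None,fx=2,fy=2,interpolation=2)[:,:,::-1])
E
```

```text
(no output)
```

View pics/t4.png

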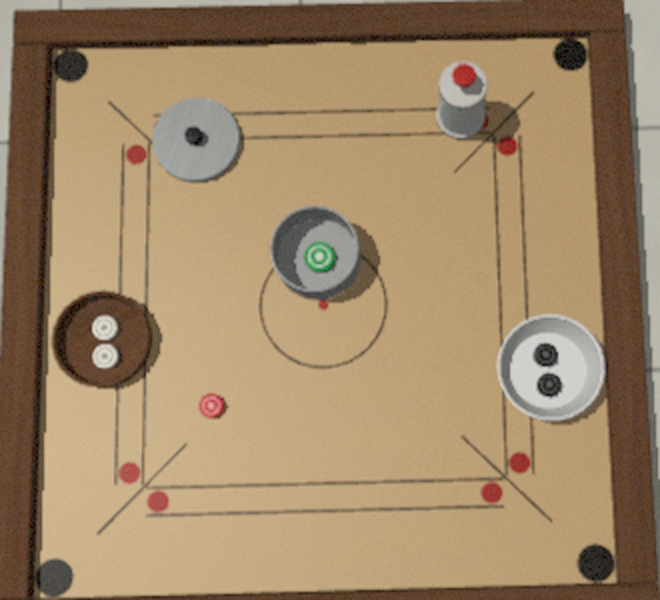

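The final picture shows both creams in the holder at (104,327) and (104,356), both blacks in the bowl at (545,355) and (549,384), and the striker in the canister at (320,257). The queen is still at (211,405), and the arm is clear of everything.

```bash
python3 -c "
from h import *
print(r.sign_off())"
```

```text
the job is handed in; nothing more can be done
None
```

I handed the job in at about 31 s: both cream coins are in the holder, both black coins in the bowl, the striker in the canister, and the queen in its place; the real fingertips sat about 35 mm above the reported TCP, so I found the grasp height from depth readings and by touch.

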